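# Load the indexing blank magazine

## Robot

A 6-joint arm with a two-finger parallel gripper is mounted at the origin on the work surface. World frame = base frame: x ahead of the robot, y to its left, z up, the work surface at z = 0. Lengths are in mm, angles in rad, forces in N, time in s.
With the tool pointing down it reaches from about 275 to 975 mm from the base axis. Payload 8.4 kg.
Tool frame: the origin (TCP) lies at the very end of the fingers, on their centre line; the grasp point (between the pads) lies 19 mm behind it (ctrl.pinch_z is the z of the grasp point in the tool frame, in mm); z points along the fingers, y is the direction in which the jaws open and shut (so a half turn about z gives the same grasp; the last joint's range is limited). The gripper opens to 92 mm and grips with 3 to 60 N. Pads are 20 mm wide; open, the fingers measure 128 mm over their backs; the gripper's body (75 mm by 189 mm) begins 69 mm behind the grasp point.
Start: joints at [-1.249, 0.353, 1.633, -0, 1.155, -0.002], TCP at [198.856, -592.524, 214.583] pointing down, gripper open.
Joint ranges: [-2.63, 2.63], [-0.92, 2.1], [0.06, 2.66], [-1.3, 4.44], [0, 2.69], [-3.02, 3.02]. Speed limits (rad/s): [2.22, 2.22, 2.79, 3.14, 3.14, 3.14].

## Interface

Orientations are given as a rotation vector (axis times angle).
In Python, from plant import sensors, viewer, ticket, ctrl gives the robot as it stands.
- The arm moves only by the shell command python3 -m pendant 'ROWS' [FORCE]. ROWS is JSON, a list of rows, each a list of 5 numbers: the opening, from 0 (shut) to 1 (fully open), then the shift along the tool's x, y, z in cm, then the turn about the tool's z in degrees. In form: [[fingers, tx, ty, tz, twist], ...]. A call has 1 to 10 rows; each row is the pose to reach, as a shift and turn from the pose commanded when the call began, along the tool's axes at that moment; what a row does not reach only later rows make up. A row lasts 1/8 s, in which the tool goes at most 62.5 mm and 10.7 degrees, less where a joint would pass 70% of its speed; a pose out of reach is approached as far as the arm can. A call with a gripper value outside its range is refused whole. The fingers move at their own pace and stop on an object; FORCE is the grip in N (left out, the last holds). Time passes only in rows, so rows that repeat a pose let the fingers close. It gives the time, the measured TCP pose, the force and the opening at its end, in the units of the state.
- sensors.get_state(): the state, without advancing time (a new reading comes with each control period).
- viewer.snapshot(name): name is "scene" or "top"; returns a dict with "image" (384x512x3 uint8, blue, green, red), "intrinsics" (3x3 intrinsics, pixels), "eye" and "attitude" of the camera in the world. Camera axes: x right, y down, z forward; pixel columns grow to the right and rows downward; lengths in mm; the calibration is good to about 2 mm. A picture is of the moment at which its call begins. There is no depth.
- ticket.finish_job(): hands the job in, once; it reports no verdict.
Trained networks look in the newest picture that a camera, given by its name, has taken for a name from the list of things; names that differ only in an ending like _2 or _b are one class to them, and where a whole thing is asked for, a point or a joint stands for the part that bears it (a point fixed in the world has none). Each returns a list of dicts, best first, with "score" (0 to 1); they miss things now and then, are a little off and sometimes report something else, mostly with a low value. They report only what shows in the picture. A call takes as long as a camera call. They do not tell look-alikes from the thing itself.
- viewer.silhouettes(label, camera): "region" (384x512 bool, what is visible of it) and "position" ([column, row] in pixels, amid what is visible of it).
The state is a dict: "clock": time; "q": joint angles; "joint_vel": joint speeds; "joint_torque": joint torques, N m; "tool_pos": TCP position; "tcp_rot": TCP orientation; "ft_force": force on the tool from outside, world axes, zero at the start; "torque": the same for the moment, N m; "finger_gap": finger opening in mm.
Only numpy, scipy, OpenCV 4.12 (cv2) and the standard library are available. Lean on these libraries where they do the work, as an engineer would, in place of code of your own. Each camera call takes 0.05 s, during which the arm holds its last target. There are 200 camera calls.

## Task

Load the loose pine blanks into the indexing magazine, one to a bay, starting with bay 1 (the left one): turn the click dial until bay 1 stands in line with the loading guide and slide one blank through the guide until it is fully home against the back of the bay, then turn the dial exactly four clicks clockwise and load the next bay likewise, until every loose blank on the table (there are two or three) is in. Finally turn the dial exactly two clicks further clockwise, so that the magazine stands half a bay on and the blanks are locked in; let go, and leave the stack of boards, the glue bottle and the try square where they are.

Things in the scene. Friction and masses are not known exactly. Their poses are not given: they have to be found in the camera images.
- station: fixed metal loading station: origin on the table surface below the far end of its loading guide, x into the magazine (away from the robot), y left. Aluminium apron: top 12 mm above the table, x = -150 to 0 mm, 130 mm wide about y = 0. Beyond x = 0 lies the sliding magazine; at x = -100, y = 160 mm a grey pedestal 90 x 90 x 40 mm carries the dial
- mouth (a point): point on the apron's top surface, on the guide's centre line at its far end; axes as the station's. The guide: two steel rails 10 mm high on the apron, 54 mm apart about y = 0, straight from x = -70 to 0 mm, with lead-ins that flare outward back to about x = -98 mm
- bay1 (a point): where the centre of a blank's underside is when it is fully home in bay 1 (left, +y) of the sliding aluminium magazine; moves with it; x into the bay, y left. Magazine front edge: 3 mm beyond the mouth point; the bays' back wall: 135 mm beyond it; bays 56 mm wide, walls 4 mm, floors 11 mm above the table
- bay2 (a point): where the centre of a blank's underside is when it is fully home in bay 2 (middle, 60 mm right of bay 1) of the sliding aluminium magazine; moves with it; x into the bay, y left. A clear cover (underside 41, top 45 mm above the table) roofs the bays from 23 mm beyond the mouth point on
- bay3 (a point): where the centre of a blank's underside is when it is fully home in bay 3 (right, -y) of the sliding aluminium magazine; moves with it; x into the bay, y left. A home blank ends 5 mm beyond the rails; one that sticks out fouls them when the magazine moves
- dial (a joint): click dial angle, rad, growing clockwise from above: 0 to 3.142, a click stop every 0.2618 (15 degrees), numbers 0 to 12. Passing one takes about 0.15 N m; let go, it springs to the nearest. A click moves the magazine 15 mm left. Bays 1, 2, 3 are in line at clicks 1, 5, 9 (0.262, 1.309, 2.356); lock at click 7 (1.833) after two blanks, 11 (2.880) after three. Starts at click 3 to 9
- dial_grip (a point): on the dial's upright axis, 66 mm above the table, where its handle is gripped. The dial is a black disc 76 mm across (top 48 mm above the table) with a dark steel bar on it, 66 mm long, 14 mm wide, its top 78 mm above the table. The frame turns with the dial: x along the bar, z up
- blank1: planed pine blank, 130 x 50 x 26 mm (its x, y, z), about 0.1 kg, one of two or three alike; origin at the centre of its underside, x along its length. It starts lying flat on the table
- blank2: planed pine blank, 130 x 50 x 26 mm (its x, y, z), about 0.1 kg, one of two or three alike; origin at the centre of its underside, x along its length. It starts lying flat on the table
- blank3: planed pine blank, 130 x 50 x 26 mm (its x, y, z), about 0.1 kg, one of two or three alike; origin at the centre of its underside, x along its length. It starts lying flat on the table
- stack: bystander: stack of four finished boards stuck together as one, about 110 x 155 x 76 mm, origin under its centre; leave it alone
- glue: bystander: white glue bottle 60 mm across and 170 mm high, origin under its centre; leave it alone
- square: bystander: try square lying flat, dark wooden stock 140 x 22 x 18 mm along x with a thin steel blade 30 mm wide reaching 175 mm to +y from its +x end, origin under the stock's centre; leave it alone
Mind the look-alikes: they are no part of the job. What is shaped like the blank1 but pink or turquoise is not meant.

How it is judged (in metres and radians):
On the way, in this order (a step that is already met when the one before it is completed fails the run):
1. the dial rests on the click that lines bay 1 up with the guide (value of joint dial between 0.1718 and 0.3518 rad and velocity of joint dial between -0.1 and 0.1 rad/s), for 0.2 s.
2. a blank is fully home in bay 1 (((x of blank1 in the frame of bay1 between -0.005 and 0.005 m and y of blank1 in the frame of bay1 between -0.008 and 0.008 m and z of blank1 in the frame of bay1 between -0.006 and 0.006 m) or (x of blank2 in the frame of bay1 between -0.005 and 0.005 m and y of blank2 in the frame of bay1 between -0.008 and 0.008 m and z of blank2 in the frame of bay1 between -0.006 and 0.006 m) or (x of blank3 in the frame of bay1 between -0.005 and 0.005 m and y of blank3 in the frame of bay1 between -0.008 and 0.008 m and z of blank3 in the frame of bay1 between -0.006 and 0.006 m))), for 0.2 s.
3. the dial rests four clicks on, bay 2 in line (value of joint dial between 1.219 and 1.399 rad and velocity of joint dial between -0.1 and 0.1 rad/s), for 0.2 s.
4. a blank is fully home in bay 2 (((x of blank1 in the frame of bay2 between -0.005 and 0.005 m and y of blank1 in the frame of bay2 between -0.008 and 0.008 m and z of blank1 in the frame of bay2 between -0.006 and 0.006 m) or (x of blank2 in the frame of bay2 between -0.005 and 0.005 m and y of blank2 in the frame of bay2 between -0.008 and 0.008 m and z of blank2 in the frame of bay2 between -0.006 and 0.006 m) or (x of blank3 in the frame of bay2 between -0.005 and 0.005 m and y of blank3 in the frame of bay2 between -0.008 and 0.008 m and z of blank3 in the frame of bay2 between -0.006 and 0.006 m))), for 0.2 s.
At the end, for the whole second after the job is handed in: every loose blank lies at rest fully home in its own bay (within 5 mm along, 8 mm across, 6 mm in height), bays 1 and 2 filled and bay 3 with any third blank; the dial rests two clicks past the last loaded bay (click 7 for two blanks, 11 for three, within 0.09 rad) (((x of blank1 in the frame of bay1 between -0.005 and 0.005 m and y of blank1 in the frame of bay1 between -0.008 and 0.008 m and z of blank1 in the frame of bay1 between -0.006 and 0.006 m) or (x of blank2 in the frame of bay1 between -0.005 and 0.005 m and y of blank2 in the frame of bay1 between -0.008 and 0.008 m and z of blank2 in the frame of bay1 between -0.006 and 0.006 m) or (x of blank3 in the frame of bay1 between -0.005 and 0.005 m and y of blank3 in the frame of bay1 between -0.008 and 0.008 m and z of blank3 in the frame of bay1 between -0.006 and 0.006 m)) and ((x of blank1 in the frame of bay2 between -0.005 and 0.005 m and y of blank1 in the frame of bay2 between -0.008 and 0.008 m and z of blank1 in the frame of bay2 between -0.006 and 0.006 m) or (x of blank2 in the frame of bay2 between -0.005 and 0.005 m and y of blank2 in the frame of bay2 between -0.008 and 0.008 m and z of blank2 in the frame of bay2 between -0.006 and 0.006 m) or (x of blank3 in the frame of bay2 between -0.005 and 0.005 m and y of blank3 in the frame of bay2 between -0.008 and 0.008 m and z of blank3 in the frame of bay2 between -0.006 and 0.006 m)) and ((x of blank1 in the frame of bay1 between -0.005 and 0.005 m and y of blank1 in the frame of bay1 between -0.008 and 0.008 m and z of blank1 in the frame of bay1 between -0.006 and 0.006 m) or (x of blank1 in the frame of bay2 between -0.005 and 0.005 m and y of blank1 in the frame of bay2 between -0.008 and 0.008 m and z of blank1 in the frame of bay2 between -0.006 and 0.006 m) or (x of blank1 in the frame of bay3 between -0.005 and 0.005 m and y of blank1 in the frame of bay3 between -0.008 and 0.008 m and z of blank1 in the frame of bay3 between -0.006 and 0.006 m)) and ((x of blank2 in the frame of bay1 between -0.005 and 0.005 m and y of blank2 in the frame of bay1 between -0.008 and 0.008 m and z of blank2 in the frame of bay1 between -0.006 and 0.006 m) or (x of blank2 in the frame of bay2 between -0.005 and 0.005 m and y of blank2 in the frame of bay2 between -0.008 and 0.008 m and z of blank2 in the frame of bay2 between -0.006 and 0.006 m) or (x of blank2 in the frame of bay3 between -0.005 and 0.005 m and y of blank2 in the frame of bay3 between -0.008 and 0.008 m and z of blank2 in the frame of bay3 between -0.006 and 0.006 m)) and ((x of blank3 in the frame of bay1 between -0.005 and 0.005 m and y of blank3 in the frame of bay1 between -0.008 and 0.008 m and z of blank3 in the frame of bay1 between -0.006 and 0.006 m) or (x of blank3 in the frame of bay2 between -0.005 and 0.005 m and y of blank3 in the frame of bay2 between -0.008 and 0.008 m and z of blank3 in the frame of bay2 between -0.006 and 0.006 m) or (x of blank3 in the frame of bay3 between -0.005 and 0.005 m and y of blank3 in the frame of bay3 between -0.008 and 0.008 m and z of blank3 in the frame of bay3 between -0.006 and 0.006 m)) and (((value of joint dial between 2.7898 and 2.9698 rad and velocity of joint dial between -0.1 and 0.1 rad/s) and ((x of blank1 in the frame of bay3 between -0.005 and 0.005 m and y of blank1 in the frame of bay3 between -0.008 and 0.008 m and z of blank1 in the frame of bay3 between -0.006 and 0.006 m) or (x of blank2 in the frame of bay3 between -0.005 and 0.005 m and y of blank2 in the frame of bay3 between -0.008 and 0.008 m and z of blank2 in the frame of bay3 between -0.006 and 0.006 m) or (x of blank3 in the frame of bay3 between -0.005 and 0.005 m and y of blank3 in the frame of bay3 between -0.008 and 0.008 m and z of blank3 in the frame of bay3 between -0.006 and 0.006 m))) or ((value of joint dial between 1.7426 and 1.9226 rad and velocity of joint dial between -0.1 and 0.1 rad/s) and y of each of blank1, blank2, blank3 in the frame of bay3 above 0.03 m)) and linear speed of each of blank1, blank2, blank3 below 0.02 m/s); the robot touches nothing.
It fails at once if the stack of boards is disturbed (moved more than 20 mm) (distance of stack from where it was at the start of the episode above 0.02 m).
It fails at once if the glue bottle is disturbed (moved more than 20 mm) (distance of glue from where it was at the start of the episode above 0.02 m).
It fails at once if the try square is disturbed (moved more than 20 mm) (distance of square from where it was at the start of the episode above 0.02 m).
Of blank1, blank2, blank3 only 2 to 3 are there at a start; the rules pass over those that are not, and their reading is None.
At some moment in a run one of blank1, blank2, blank3 may be knocked a few centimetres aside while the robot is not near it.
Once in a run the grip may slacken for a moment while it holds something.
It also fails if it takes over 210 s, if anything falls off the work surface, if the arm or the gripper's body presses on something with over 40 N, if the wrist force passes 120 N, or if a joint passes its speed limit or range.

## Working session

There is one attempt and no reset: what is moved stays moved. The work goes in short steps, Python scripts to look and compute and a shell command to move; the robot and the scene stay as the last step left them, time stands still between calls to the robot, and variables do not carry over. Pictures are saved under pics/ and viewed, about 12 in all and at most 16, crops included, and the job is handed in when it is done.

```bash
ls; mkdir -p pics; cat > h.py <<'E'
import numpy as np, cv2
from scipy.spatial.transform import Rotation as R
from plant import sensors, viewer, ticket, ctrl
def snap(name,f=None):
    s=viewer.snapshot(name)
    if f: cv2.imwrite('pics/'+f,np.ascontiguousarray(s['image']))
    return s
def cam(s):
    A=np.array(s['attitude'],float)
    Rm=A if A.shape==(3,3) else R.from_rotvec(A).as_matrix()
    return np.array(s['intrinsics']),Rm,np.array(s['eye'],float)
def px2w(s,uv,z):
    K,Rm,e=cam(s); uv=np.atleast_2d(uv).astype(float)
    d=(Rm@np.linalg.inv(K)@np.c_[uv,np.ones(len(uv))].T).T
    return e+d*((z-e[2])/d[:,2])[:,None]
def w2px(s,p):
    K,Rm,e=cam(s); c=(np.atleast_2d(p)-e)@Rm; q=c@K.T
    return q[:,:2]/q[:,2:]
E
python3 - <<'E'
from h import *
a=snap('scene','scene0.png'); b=snap('top','top0.png')
for s in (a,b): print(s['eye'],s['attitude'],s['intrinsics'])
for c in('scene','top'):
  for l in('station','dial','blank1','stack','glue','square','bay1'):
    print(c,l,[(round(d['score'],2),np.round(d['position']).tolist(),int(d['region'].sum())) for d in viewer.silhouettes(l,c)])
print(sensors.get_state())
i=np.hstack([cv2.imread('pics/top0.png')]);cv2.imwrite('pics/top0b.png',cv2.resize(i,(800,600)))
E
```

```text
pics
[1466.59157467  797.49419758 1214.7269938 ] [-1.01686128 -2.39948106  1.04628731] [[451.32896931   0.         251.87696286]
 [  0.         451.32896931 188.90458017]
 [  0.           0.           1.        ]]
[ 207.95579921  -46.83452874 1868.15414568] [-2.1562538   2.09998711 -0.16961111] [[479.82202509   0.         261.32299018]
 [  0.         479.82202509 182.32421199]
 [  0.           0.           1.        ]]
scene station [(0.68, [289.0, 238.0], 6754)]
scene dial [(0.78, [338.0, 231.0], 326)]
scene blank1 [(0.96, [242.0, 182.0], 405), (0.87, [209.0, 175.0], 367), (0.69, [210.0, 151.0], 364), (0.68, [184.0, 138.0], 304), (0.65, [240.0, 139.0], 248), (0.63, [272.0, 163.0], 398)]
scene stack [(0.69, [178.0, 199.0], 1366), (0.23, [268.0, 236.0], 1853)]
scene glue [(0.89, [156.0, 170.0], 428)]
scene square [(0.96, [388.0, 262.0], 625)]
scene bay1 [(0.89, [269.0, 237.0], 1902)]
top station [(0.83, [213.0, 160.0], 6373)]
top dial [(0.24, [314.0, 124.0], 1185)]
top blank1 [(0.97, [327.0, 177.0], 402), (0.91, [346.0, 246.0], 513), (0.86, [289.0, 186.0], 445), (0.86, [357.0, 202.0],
[... 251 characters left out ...]
y1 [(0.69, [219.0, 146.0], 1769)]
{'clock': 0.8, 'q': array([-1.24941313e+00,  3.52978529e-01,  1.63339723e+00, -6.99089240e-06,
        1.15520188e+00, -2.45400560e-03]), 'joint_vel': array([-0.00034673, -0.00041441,  0.00102294, -0.00067411, -0.00073398,
       -0.00134505]), 'joint_torque': array([ 1.48646046e-03, -5.93693948e+01, -3.34548604e+01,  6.95981132e-02,
        1.55999319e-02,  2.53036939e-05]), 'tool_pos': array([ 198.8465249 , -592.52947807,  214.59757323]), 'tcp_rot': array([ 3.10048364e+00,  5.06464287e-01, -6.17418144e-06]), 'ft_force': array([-0.24582326, -0.22334642, -0.03289998]), 'torque': array([ 0.00682488, -0.04232749, -0.02824236]), 'finger_gap': 92.15790903565988}
```

```bash
python3 - <<'E'
from h import *
b=cv2.imread('pics/top0.png'); cv2.imwrite('pics/top1.png',cv2.resize(b[80:290,90:430],(800,494),interpolation=cv2.INTER_CUBIC))
a=cv2.imread('pics/scene0.png'); cv2.imwrite('pics/scene1.png',cv2.resize(a[100:330,140:440],(782,600),interpolation=cv2.INTER_CUBIC))
E
```

```text
(no output)
```

View pics/top1.png

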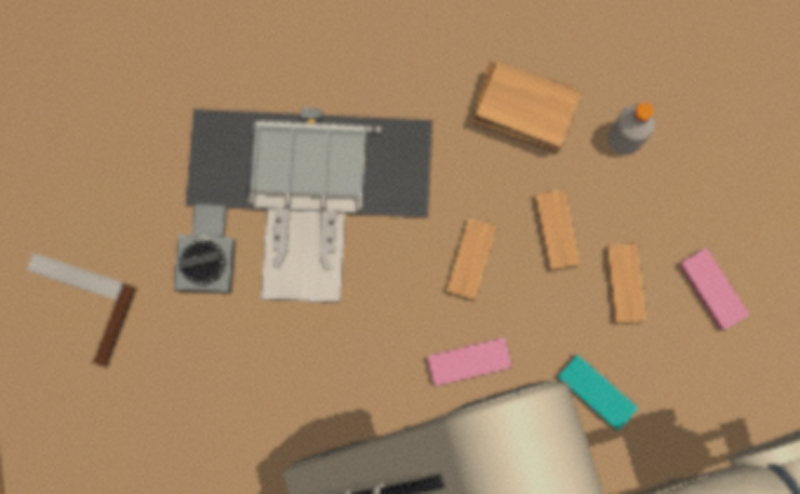

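View pics/scene1.png

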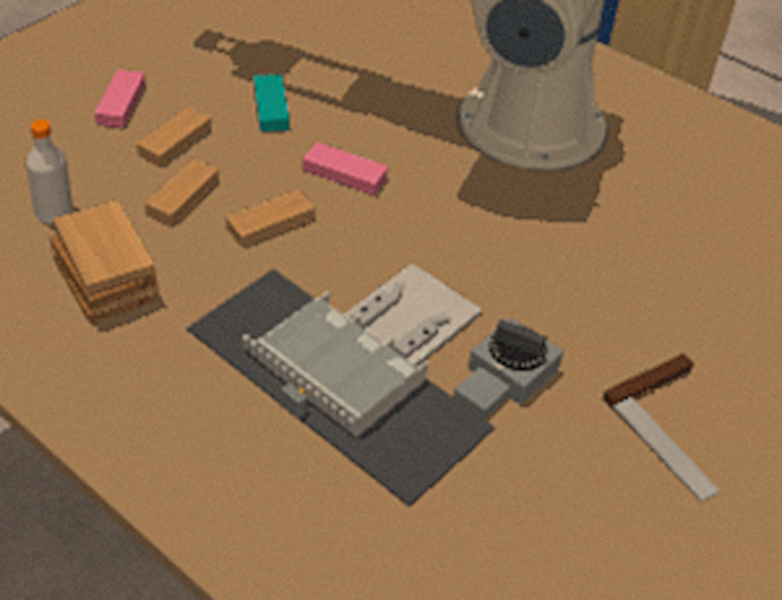

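Six blank-like things in the top view: pine at about (290,190), (327,178) and (356,200), and pink or turquoise at (289,234), (346,246) and (394,203). The three pine-coloured ones fit the description and the crops show their colour clearly, so all three are blanks. The dial is at (176,191), the magazine is near bay 2, and the stack, glue and square are clear of the work. Next I fit the poses.

```bash
cat >> h.py <<'E'
from scipy.optimize import minimize
def box(x0,x1,y0,y1,z0,z1): return np.array([[x,y,z] for x in(x0,x1) for y in(y0,y1) for z in(z0,z1)],float)
def place(P,p):
    c,s_=np.cos(p[2]),np.sin(p[2]); return np.c_[P[:,0]*c-P[:,1]*s_+p[0],P[:,0]*s_+P[:,1]*c+p[1],P[:,2]]
def render(s,boxes,p,k=8):
    m=np.zeros((384*2,512*2),np.uint8)
    big=np.zeros((384*4,512*4),np.uint8)
    for P in boxes:
        q=(w2px(s,place(P,p))+.5)*4-.5
        cv2.fillConvexPoly(big,cv2.convexHull(np.round(q*16).astype(np.int32)),255,shift=4)
    return cv2.resize(big,(512,384),interpolation=cv2.INTER_AREA)/255.
def fit(views,boxes,p0,scale=(8,8,.1)):
    def f(p): return sum((np.abs(cv2.GaussianBlur(render(s,boxes,p),(0,0),.7)-m)*roi).sum() for s,m,roi in views)
    sim=np.array([p0]+[np.array(p0)+np.eye(3)[i]*scale[i] for i in range(3)])
    r=minimize(f,p0,method='Nelder-Mead',options=dict(initial_simplex=sim,xatol=.02,fatol=.02)); return r.x,r.fun
def blanks(sv):
    """net masks fused over cameras; returns pose fits + colour"""
    B=box(-65,65,-25,25,0,26); out=[]
    n={c:[d for d in viewer.silhouettes('blank1',c) if 150<d['region'].sum()<800] for c in sv}
    for d in n['top']:
        s=sv['top']; ys,xs=np.nonzero(d['region']); w=px2w(s,np.c_[xs,ys],20)[:,:2]
        (c,(a,b),th)=cv2.minAreaRect(w.astype(np.float32)); yaw=np.radians(th if a>b else th+90)
        views=[(s,cv2.GaussianBlur(d['region'].astype(float),(0,0),.7),1)]
        for e in n.get('scene',[]):
            if np.linalg.norm(w2px(sv['scene'],[[*c,13]])[0]-e['position'])<9: views.append((sv['scene'],cv2.GaussianBlur(e['region'].astype(float),(0,0),.7),1))
        p,f=fit(views,[B],[*c,yaw]); col=s['image'][d['region']].mean(0)
        pine=col[2]-col[0]>40 and col[1]>col[0]+15
        out.append((pine,np.round(p,3).tolist(),len(views),round(f),np.round(col).tolist()))
    return out
def rows(pos,yaw):
    """shift/turn in row units to TCP pos (mm), tool-x yaw (rad, mod pi)"""
    st=sensors.get_state(); M=R.from_rotvec(st['tcp_rot']).as_matrix()
    d=M.T@(np.array(pos)-st['tool_pos'])/10; cur=np.arctan2(M[1,0],M[0,0])
    t=np.degrees((cur-yaw+np.pi/2)%np.pi-np.pi/2)
    print('shift cm',np.round(d,2),'twist',round(t,1),'q6',round(st['q'][5],2))
E
python3 - <<'E'
from h import *
sv={c:snap(c) for c in('scene','top')}
for o in blanks(sv): print(o)
t=sv['top']
crop=np.array([[262,299],[341,300],[344,212],[176,292],[233,292],[234,236],[178,236]])*.425+[90,80]
print(px2w(t,crop[:3],12).round(),px2w(t,crop[3:],40).round())
for c,s in sv.items():
    hsv=cv2.cvtColor(s['image'],cv2.COLOR_BGR2HSV); 
    print(c, [hsv[int(v),int(u),1] for u,v in w2px(s,px2w(t,crop[[0]],12)+[[50,-60,0]])])
E
```

```text
(np.True_, [500.371, -139.603, 2.886], 2, 130, [93.0, 143.0, 195.0])
(np.False_, [459.705, -538.15, 0.573], 2, 135, [143.0, 129.0, 200.0])
(np.False_, [287.159, -345.245, 0.867], 2, 112, [144.0, 160.0, 53.0])
(np.False_, [327.465, -137.121, 1.827], 2, 72, [148.0, 134.0, 206.0])
(np.True_, [463.705, -394.238, 0.086], 2, 128, [89.0, 136.0, 183.0])
(np.True_, [550.833, -280.726, 0.188], 2, 111, [91.0, 140.0, 190.0])
(np.False_, [432.189, 489.736, 1.288], 1, 412, [103.0, 120.0, 140.0])
[[421. 208.  12.]
 [423.  77.  12.]
 [571.  77.  12.]] [[426. 345.  40.]
 [428. 252.  40.]
 [521. 255.  40.]
 [519. 347.  40.]]
scene [np.uint8(50)]
top [np.uint8(36)]
```

```bash
cat > st.py <<'E'
from h import *
sv={c:snap(c) for c in('scene','top')}
AB=[box(-150,0,-65,65,0,12),box(-145,-55,115,205,0,40)]
for cams in(('top',),('scene',),('top','scene')):
    views=[]
    p0=[572,141,.015]
    for c in cams:
        s=sv[c]; sat=cv2.cvtColor(s['image'],cv2.COLOR_BGR2HSV)[...,1].astype(float)
        m=np.clip((115-sat)/50,0,1)
        roi=np.zeros((384,512),np.uint8)
        for bx in (box(-185,-75,-95,93,6,6),box(-170,-62,93,235,20,20)):
            cv2.fillConvexPoly(roi,cv2.convexHull(np.round(w2px(s,place(bx,p0))).astype(np.int32)),1)
        # dial hides pedestal: inside of it counted as station
        q=np.round(w2px(s,place(np.array([[-100,160,48.]]),p0))).astype(int)[0]; cv2.circle(roi,tuple(int(v) for v in q),13,0,-1)
        views.append((s,m,roi.astype(float)))
    p,f=fit(views,AB,p0,(5,5,.03)); print(cams,p.round(4),round(f,1))
np.save('st.npy',p)
t=sv['top']; im=t['image'].copy()
# rectified view of station top at z=45, 2px/mm, x up, y left
def rect(s,p,z,xr,yr,k=2):
    xs=np.arange(xr[1],xr[0],-1/k); ys=np.arange(yr[1],yr[0],-1/k)
    X,Y=np.meshgrid(xs,ys,indexing='ij'); W=place(np.c_[X.ravel(),Y.ravel(),np.full(X.size,z)],p)
    q=w2px(s,W).astype(np.float32); return cv2.remap(s['image'],q[:,0].reshape(X.shape),q[:,1].reshape(X.shape),cv2.INTER_CUBIC)
a=rect(t,p,45,(-155,150),(-130,215))
for y in range(-120,215,20): cv2.line(a,(int((215-y)*2),0),(int((215-y)*2),8 if y else 600),(0,0,255),1)
for i in range(610):
  pass
cv2.imwrite('pics/rect%s.png'%__import__('sys').argv[1],a)
E
python3 st.py 0
```

```text
('top',) [ 5.710999e+02  1.425672e+02 -3.430000e-02] 160.1
('scene',) [ 5.757710e+02  1.366406e+02 -2.390000e-02] 49.0
('top', 'scene') [ 5.720456e+02  1.398016e+02 -2.800000e-02] 266.5
```

View pics/rect0.png

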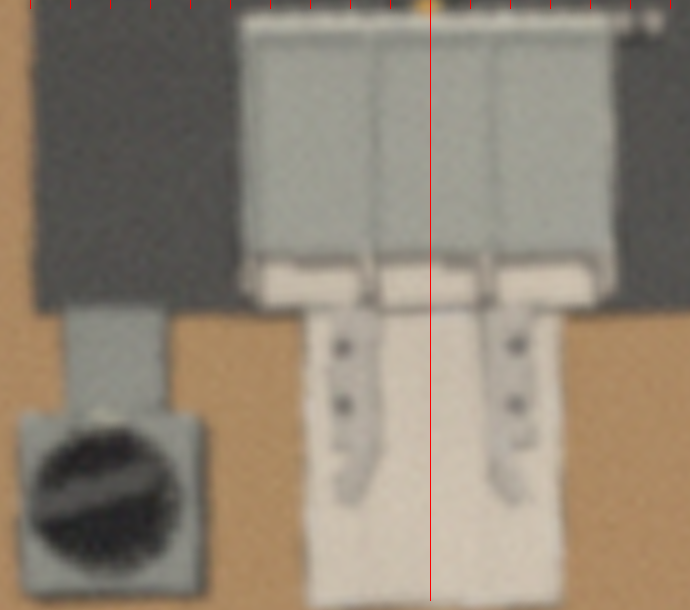

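Rails lie symmetric about y=0 and the magazine dividers (columns 374, 490) centre on the guide, so bay 2 is in line and the dial is at click 5. The bar stands about −75° from station x, which fits yaw_bar = station yaw − dial angle. The first thing to do is turn the dial back four clicks.

```bash
python3 - <<'E'
from h import *
p=np.load('st.npy'); g=place(np.array([[-100,160,0.]]),p)[0]; print(g)
rows([g[0],g[1],180],p[2]-np.radians(75))
E
```

```text
[476.56587326 302.53943495   0.        ]
shift cm [ 54.81 -76.02   3.46] twist -84.8 q6 -0.0
```

```bash
python3 -m pendant '[[1,54.8,-76,3.5,-84.8],[1,54.8,-76,3.5,-84.8],[1,54.8,-76,3.5,-84.8],[1,54.8,-76,3.5,-84.8],[1,54.8,-76,3.5,-84.8],[1,54.8,-76,3.5,-84.8],[1,54.8,-76,3.5,-84.8],[1,54.8,-76,3.5,-84.8],[1,54.8,-76,3.5,-84.8],[1,54.8,-76,3.5,-84.8]]' 25; python3 - <<'E'
from h import *
p=np.load('st.npy'); g=place(np.array([[-100,160,0.]]),p)[0]; print(g)
rows([g[0],g[1],180],p[2]-np.radians(75))
E
```

```text
clock: 2.35
tool_pos: [384.6, 6.0, 191.7]
tcp_rot: [1.947, 2.464, 0.002]
ft_force: [1.5, 0.3, 0.1]
finger_gap: 91.7
[476.56587326 302.53943495   0.        ]
shift cm [26.72 15.8   1.18] twist -0.0 q6 -0.22
```

```bash
python3 -m pendant '[[1,26.7,15.8,1.2,0],[1,26.7,15.8,1.2,0],[1,26.7,15.8,1.2,0],[1,26.7,15.8,1.2,0],[1,26.7,15.8,1.2,0],[1,26.7,15.8,1.2,0],[1,26.7,15.8,1.2,0],[1,26.7,15.8,1.2,0]]' ; python3 - <<'E'
from h import *
p=np.load('st.npy'); g=place(np.array([[-100,160,0.]]),p)[0]; print(g)
rows([g[0],g[1],52],p[2]-np.radians(75))
E
```

```text
clock: 3.35
tool_pos: [475.7, 299.0, 179.3]
tcp_rot: [1.949, 2.464, -0.001]
ft_force: [-0.2, 0.8, -0.9]
finger_gap: 92.0
[476.56587326 302.53943495   0.        ]
shift cm [ 0.33  0.17 12.73] twist -0.1 q6 0.33
```

```bash
python3 -m pendant '[[1,0.3,0.2,5,0],[1,0.3,0.2,9,0],[1,0.3,0.2,12,0],[1,0.3,0.2,12.5,0],[1,0.3,0.2,12.5,0],[1,0.3,0.2,12.5,0]]' ; python3 -m pendant '[[0.3,0,0,0,0],[0.3,0,0,0,0],[0,0,0,0,0],[0,0,0,0,0],[0,0,0,0,0],[0,0,0,0,0]]' 25
```

```text
clock: 4.1
tool_pos: [478.2, 303.9, 55.8]
tcp_rot: [1.948, 2.464, 0.003]
ft_force: [0.7, 0.4, 0.5]
finger_gap: 92.2
clock: 4.85
tool_pos: [477.3, 303.6, 54.2]
tcp_rot: [-1.948, -2.465, 0.0]
ft_force: [-0.6, -0.5, -0.1]
finger_gap: 34.1
```

```bash
python3 -m pendant '[[0,0,0,0,0],[0,0,0,0,0],[0,0,0,0,0],[0,0,0,0,0],[0,0,0,0,0],[0,0,0,0,0]]' 25
```

```text
clock: 5.6
tool_pos: [477.6, 303.7, 54.3]
tcp_rot: [1.948, 2.464, 0.001]
ft_force: [3.8, 0.1, -2.8]
finger_gap: 14.0
```

```bash
python3 -m pendant '[[0,0,0,0,-8],[0,0,0,0,-16],[0,0,0,0,-24],[0,0,0,0,-32],[0,0,0,0,-40],[0,0,0,0,-48],[0,0,0,0,-55],[0,0,0,0,-61],[0,0,0,0,-61],[0,0,0,0,-60]]' 25; python3 st.py 1; python3 -c "
from h import *
p=np.load('st.npy');rows([0,0,0],p[2]-np.radians(15))
s=snap('scene','sc2.png');cv2.imwrite('pics/sc2c.png',cv2.resize(s['image'][160:300,190:400],(788,525),interpolation=cv2.INTER_CUBIC))"
```

```text
clock: 6.85
tool_pos: [477.7, 303.8, 54.3]
tcp_rot: [0.459, 3.107, 0.001]
ft_force: [4.8, 1.7, -4.7]
finger_gap: 13.8
('top',) [5.651052e+02 1.629018e+02 1.488000e-01] 433.3
('scene',) [ 5.760228e+02  1.390852e+02 -9.400000e-03] 75.6
('top', 'scene') [5.69418e+02 1.47432e+02 6.77000e-02] 621.8
shift cm [ 36.94 -42.9    5.38] twist -5.7 q6 -0.71
```

View pics/rect1.png

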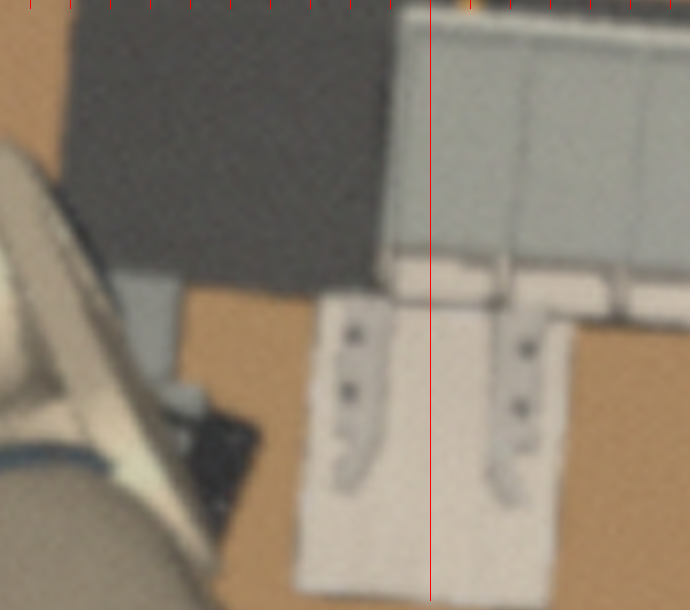

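Bay 1 is now in line with the guide (bay spans columns 390–500, rails 388–490; one click would be 30 px). The arm spoiled that station refit, so I restore the first one. Now I release and rise.

```bash
sed -i "s/^np.save/if len(__import__('sys').argv)>2: np.save/" st.py; python3 -m pendant '[[0.45,0,0,0,0],[0.45,0,0,0,0],[0.45,0,0,0,0],[0.7,0,0,0,0],[0.7,0,0,-3,0],[1,0,0,-8,0],[1,0,0,-13,0],[1,0,0,-13,0]]';python3 - <<'E'
from h import *
np.save('st.npy',[572.05,139.80,-.028])
sv={c:snap(c) for c in('scene','top')}
for o in blanks(sv):
    if o[0]: print(o)
rows([500.4,-139.6,180],2.886)
E
```

```text
clock: 8.0
tool_pos: [479.4, 305.0, 188.3]
tcp_rot: [0.454, 3.103, 0.007]
ft_force: [-0.3, 0.2, 0.4]
finger_gap: 89.8
(np.True_, [464.18, -393.568, 0.118], 2, 138, [88.0, 136.0, 185.0])
(np.True_, [500.248, -138.554, 2.86], 2, 99, [90.0, 139.0, 188.0])
(np.True_, [550.519, -279.304, 0.228], 2, 111, [88.0, 135.0, 183.0])
shift cm [-14.98 -41.72   0.34] twist -2.0 q6 -0.72
```

```bash
python3 - <<'E'
from h import *
rows([456.9,-126.9,110],2.873)
E
python3 -m pendant '[[1,-10.6,-42,3,-1.5],[1,-10.6,-42,3,-1.5],[1,-10.6,-42,3,-1.5],[1,-10.6,-42,3,-1.5],[1,-10.6,-42,6,-1.5],[1,-10.6,-42,6,-1.5],[1,-10.6,-42,6,-1.5],[1,-10.6,-42,6,-1.5],[1,-10.6,-42,6,-1.5]]'; python3 - <<'E'
from h import *
rows([456.9,-126.9,13],2.873)
E
```

```text
shift cm [-10.46 -41.74   7.34] twist -1.3 q6 -0.72
clock: 9.32
tool_pos: [457.6, -128.9, 123.2]
tcp_rot: [-0.416, -3.111, -0.001]
ft_force: [0.2, -1.0, -0.3]
finger_gap: 91.9
shift cm [ 0.09  0.17 11.02] twist 0.2 q6 -1.58
```

```bash
python3 -m pendant '[[1,0.1,0.2,5,0],[1,0.1,0.2,9,0],[1,0.1,0.2,11,0],[1,0.1,0.2,11,0],[0,0.1,0.2,11,0],[0,0.1,0.2,11,0],[0,0.1,0.2,11,0],[0,0.1,0.2,11,0],[0,0.1,0.2,11,0],[0,0.1,0.2,11,0]]' 30;  python3 -m pendant '[[0,0,0,0,0],[0,0,0,0,0],[0,0,0,0,0],[0,0,0,-4,0],[0,0,0,-8,0],[0,0,0,-8,0]]' 30; python3 - <<'E'
from h import *
p=np.load('st.npy'); 
for x in(-130,): rows([*place(np.array([[x-45,0,0.]]),p)[0,:2],50],p[2])
E
```

```text
clock: 10.58
tool_pos: [458.3, -127.1, 14.6]
tcp_rot: [0.414, 3.114, -0.0]
ft_force: [-0.1, 0.1, 6.8]
finger_gap: 49.5
clock: 11.32
tool_pos: [459.9, -127.5, 96.6]
tcp_rot: [0.414, 3.109, -0.001]
ft_force: [-1.5, -0.2, -0.8]
finger_gap: 49.8
shift cm [13.2  24.63  4.59] twist -13.6 q6 -1.58
```

```bash
python3 - <<'E'
from h import *
p=np.load('st.npy'); 
rows([*place(np.array([[-215,0,0.]]),p)[0,:2],40],p[2])
E

```

```text
shift cm [17.1  23.7   5.57] twist -13.6 q6 -1.58
```

```bash
python3 -m pendant '[[0,4,5,0,-4],[0,8,10,0,-8],[0,12,15,0,-12],[0,16,20,0,-13.6],[0,17.1,23.7,1,-13.6],[0,17.1,23.7,3,-13.6],[0,17.1,23.7,5,-13.6],[0,17.1,23.7,5.5,-13.6],[0,17.1,23.7,5.5,-13.6],[0,17.1,23.7,5.5,-13.6]]'; cat > rel.py <<'E'
from h import *
import sys
sv={c:snap(c) for c in('scene','top')}
p=np.load('st.npy'); st=sensors.get_state(); print(st['tool_pos'].round(1),np.round(st['ft_force'],1),round(st['finger_gap'],1))
M=R.from_rotvec(st['tcp_rot']).as_matrix(); T=st['tool_pos']-[*p[:2],0]; c,s_=np.cos(p[2]),np.sin(p[2])
print('tcp in station',np.round([T[0]*c+T[1]*s_,-T[0]*s_+T[1]*c],1),'yaw err deg',np.degrees((np.arctan2(M[1,0],M[0,0])-p[2]+np.pi/2)%np.pi-np.pi/2).round(2))
def rect(s,z,xr,yr,k=2.5):
    xs=np.arange(xr[1],xr[0],-1/k); ys=np.arange(yr[1],yr[0],-1/k)
    X,Y=np.meshgrid(xs,ys,indexing='ij'); q=w2px(s,place(np.c_[X.ravel(),Y.ravel(),np.full(X.size,z)],p)).astype(np.float32)
    a=cv2.remap(s['image'],q[:,0].reshape(X.shape),q[:,1].reshape(X.shape),cv2.INTER_CUBIC)
    cv2.line(a,(int(yr[1]*k),0),(int(yr[1]*k),20),(0,0,255),1); 
    for x in range(-250,150,50): 
        if xr[0]<x<xr[1]: cv2.line(a,(0,int((xr[1]-x)*k)),(10,int((xr[1]-x)*k)),(0,0,255),1)
    return a
a=np.hstack([rect(sv['top'],float(sys.argv[2]),(-220,20),(-75,75)),rect(sv['scene'],float(sys.argv[2]),(-220,20),(-75,75))])
cv2.imwrite('pics/%s.png'%sys.argv[1],a)
E
python3 rel.py rel0 38
```

```text
clock: 12.58
tool_pos: [355.3, 146.5, 39.6]
tcp_rot: [0.043, 3.141, 0.0]
ft_force: [0.7, -0.2, -0.1]
finger_gap: 49.7
[355.4 146.5  39.8] [-0.7 -0.2 -0.9] 49.7
tcp in station [-216.7    0.7] yaw err deg 0.03
```

View pics/rel0.png

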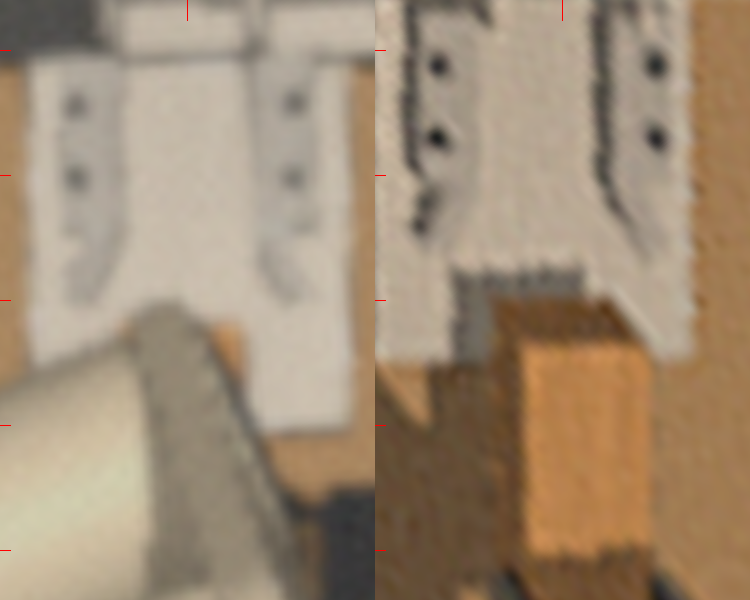

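Blank is well in line: in the top half its right edge is at column 244 against the rail's inner face at 252, and both views put the guide about 0.4 mm left of the blank. Lowering and sliding in.

```bash
python3 -m pendant '[[0,0,0.05,1.2,0],[0,0,0.05,1.2,0],[0,-1.5,0.05,1.2,0],[0,-3,0.05,1.2,0],[0,-4.5,0.05,1.2,0],[0,-6,0.05,1.2,0],[0,-7.5,0.05,1.2,0],[0,-9,0.05,1.2,0],[0,-9,0.05,1.2,0]]'; python3 -c "
from h import *
p=np.load('st.npy');p[1]+=.9;np.save('st.npy',p);rows([*place(np.array([[-14,0,0.]]),p)[0,:2],27],p[2])"
```

```text
clock: 13.8
tool_pos: [446.3, 144.7, 27.3]
tcp_rot: [0.043, 3.14, 0.0]
ft_force: [0.0, 0.1, -0.6]
finger_gap: 49.7
shift cm [-11.18  -0.05   0.04] twist 0.0 q6 -1.23
```

```bash
python3 -m pendant '[[0,-1.5,-0.05,0.03,0],[0,-3,-0.05,0.03,0],[0,-4.5,-0.05,0.03,0],[0,-6,-0.05,0.03,0],[0,-7.5,-0.05,0.03,0],[0,-7.5,-0.05,0.03,0]]'; python3 -m pendant '[[0,-1,0,0,0],[0,-2,0,0,0],[0,-3,0,0,0],[0,-3.7,0,0,0],[0,-3.7,0,0,0]]'
```

```text
clock: 14.55
tool_pos: [521.3, 142.1, 27.0]
tcp_rot: [0.043, 3.14, 0.0]
ft_force: [-0.3, 0.2, -1.6]
finger_gap: 49.4
clock: 15.18
tool_pos: [557.5, 141.0, 26.9]
tcp_rot: [0.043, 3.141, 0.0]
ft_force: [0.0, -0.0, -0.9]
finger_gap: 49.6
```

```bash
python3 -m pendant '[[0.8,0,0,0,0],[0.8,0,0,0,0],[0.8,0,0,0,0],[0.8,0,0,-1.5,0],[0.8,0,0,-3.5,0],[0,3,0,-3.5,0],[0,5,0,-3.5,0],[0,5,0,-3.5,0],[0,5,0,-3.5,0],[0,5,0,-3.5,0]]' 20;  python3 -m pendant '[[0,0,0,0,0],[0,0,0,0,0],[0,0,0,0,0],[0,0,0,0,0],[0,0,0,0,0],[0,0,0,2,0],[0,0,0,4,0],[0,0,0,4.2,0],[0,0,0,4.2,0]]'; python3 rel.py rel1 38
```

```text
clock: 16.42
tool_pos: [508.0, 142.5, 62.2]
tcp_rot: [0.043, 3.14, 0.0]
ft_force: [-0.2, -0.9, -0.2]
finger_gap: 25.4
clock: 17.55
tool_pos: [507.0, 142.4, 20.2]
tcp_rot: [-0.042, -3.141, 0.0]
ft_force: [-0.3, -0.1, 0.2]
finger_gap: 0.2
[507.4 142.5  20.7] [-0.1 -0.1 -0.2] 0.2
tcp in station [-64.7   0. ] yaw err deg 0.06
```

View pics/rel1.png

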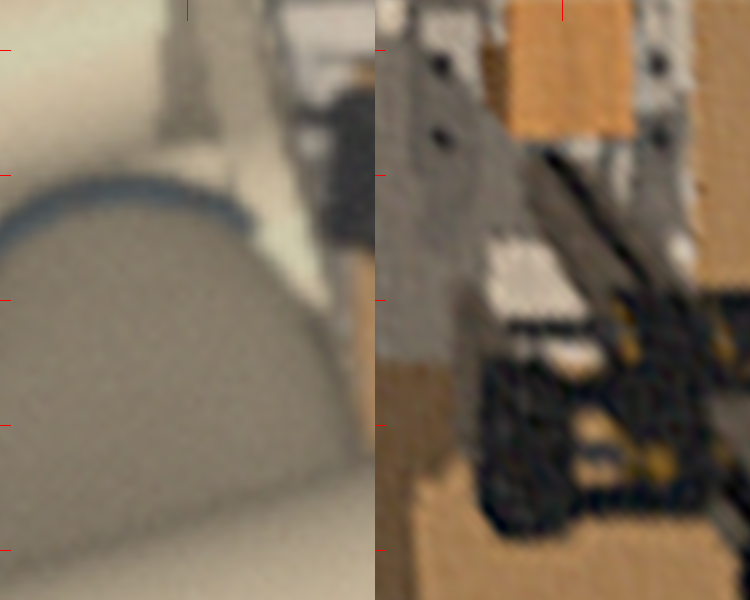

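```bash
python3 -m pendant '[[0,-1,0,0,0],[0,-2,0,0,0],[0,-3,0,0,0],[0,-4,0,0,0],[0,-5,0,0,0],[0,-5.4,0,0,0],[0,-5.6,0,0,0],[0,-5.6,0,0,0]]'; python3 -c "
from h import *
p=np.load('st.npy');rows([*place(np.array([[-5,0,0.]]),p)[0,:2],20],p[2])"
```

```text
clock: 18.65
tool_pos: [562.9, 140.9, 19.9]
tcp_rot: [0.043, 3.141, 0.0]
ft_force: [-0.4, -0.1, 0.0]
finger_gap: 0.4
shift cm [-0.42  0.01 -0.01] twist 0.1 q6 -1.3
```

```bash
python3 -m pendant '[[0,-0.15,0,0,0],[0,-0.3,0,0,0],[0,-0.3,0,0,0]]'; python3 -m pendant '[[0,-0.1,0,0,0],[0,-0.2,0,0,0],[0,-0.2,0,0,0]]'; python3 -m pendant '[[0,-0.1,0,0,0],[0,-0.2,0,0,0],[0,-0.2,0,0,0]]'
```

```text
clock: 19.02
tool_pos: [566.1, 140.9, 20.0]
tcp_rot: [0.042, 3.141, 0.0]
ft_force: [-0.5, 1.0, -0.3]
finger_gap: 0.2
clock: 19.4
tool_pos: [568.0, 140.7, 20.0]
tcp_rot: [0.043, 3.141, 0.0]
ft_force: [-0.0, 0.2, 0.4]
finger_gap: 0.1
clock: 19.77
tool_pos: [568.9, 140.6, 19.8]
tcp_rot: [-0.043, -3.139, 0.0]
ft_force: [-4.7, 0.1, 4.0]
finger_gap: 0.6
```

```bash
python3 -m pendant '[[0,-0.1,0,0,0],[0,-0.2,0,0,0],[0,-0.2,0,0,0]]'; python3 -m pendant '[[0,-0.1,0,0,0],[0,-0.1,0,0,0]]'
```

```text
clock: 20.15
tool_pos: [568.9, 140.5, 19.6]
tcp_rot: [-0.043, -3.136, 0.001]
ft_force: [-11.4, 1.0, 8.5]
finger_gap: 0.2
clock: 20.4
tool_pos: [569.0, 140.4, 19.5]
tcp_rot: [-0.043, -3.134, 0.001]
ft_force: [-14.9, 2.5, 11.0]
finger_gap: 0.1
```

```bash
python3 -m pendant '[[0,0.5,0,0,0],[0,3,0,0,0],[0,5,0,-2,0],[0.8,5,0,-8,0],[0.8,5,5,-14,0],[0.8,0,11,-14,0],[0.8,0,14,-14,0],[0.8,0,15,-14,0]]'; python3 -c "
from h import *
sv={c:snap(c) for c in('scene','top')}
a=[cv2.resize(sv['scene']['image'][190:290,220:340],(720,600),interpolation=cv2.INTER_CUBIC)]
cv2.imwrite('pics/c3.png',np.hstack(a))
p=np.load('st.npy');g=place(np.array([[-100,160,0.]]),p)[0];rows([*g[:2],150],p[2]-np.radians(15))
for o in blanks(sv): 
  if o[0]: print(o)
"
```

```text
clock: 21.4
tool_pos: [578.5, 293.5, 160.4]
tcp_rot: [0.039, 3.138, 0.003]
ft_force: [0.1, -0.0, 0.4]
finger_gap: 48.2
shift cm [10.04  0.97  0.95] twist 15.1 q6 -1.08
(np.True_, [550.618, -278.725, 0.181], 2, 135, [87.0, 132.0, 179.0])
(np.True_, [466.051, -396.165, 0.136], 2, 135, [89.0, 138.0, 187.0])
```

View pics/c3.png

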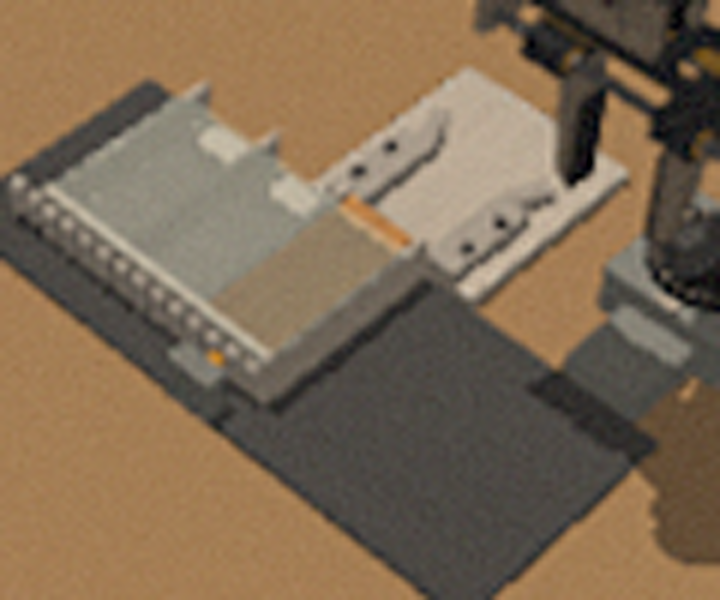

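Blank 1 is home in bay 1 (its uncovered end at (340–410, 195–245) is inside the bay walls), and the push met a hard stop. The dial goes to click 5 next.

```bash
python3 -m pendant '[[1,5,0.5,0,7],[1,10,1,0,15],[1,10,1,0,15],[1,10,1,0,15],[1,10,1,0,15]]'; python3 -c "
from h import *
p=np.load('st.npy');p[0]=573.5;np.save('st.npy',p);g=place(np.array([[-100,160,0.]]),p)[0];print(g);rows([477.7,303.8,54.3],p[2]-np.radians(15))"
```

```text
clock: 22.22
tool_pos: [478.5, 302.8, 160.1]
tcp_rot: [0.452, 3.108, 0.001]
ft_force: [0.1, 0.1, 0.2]
finger_gap: 92.0
[478.01861208 303.43691825   0.        ]
shift cm [ 0.11  0.06 10.58] twist 0.0 q6 -0.72
```

```bash
python3 -m pendant '[[1,0.1,0,5,0],[1,0.1,0,9,0],[1,0.1,0,10.6,0],[1,0.1,0,10.6,0],[0,0.1,0,10.6,0],[0,0.1,0,10.6,0],[0,0.1,0,10.6,0],[0,0.1,0,10.6,0],[0,0.1,0,10.6,0],[0,0.1,0,10.6,0]]' 25; python3 -m pendant '[[0,0,0,0,0],[0,0,0,0,0],[0,0,0,0,0],[0,0,0,0,0],[0,0,0,0,0],[0,0,0,0,0]]' ; python3 -m pendant '[[0,0,0,0,8],[0,0,0,0,16],[0,0,0,0,24],[0,0,0,0,32],[0,0,0,0,40],[0,0,0,0,48],[0,0,0,0,55],[0,0,0,0,61],[0,0,0,0,61],[0,0,0,0,60]]' ; python3 -m pendant '[[0.45,0,0,0,0],[0.45,0,0,0,0],[0.45,0,0,0,0],[0.7,0,0,0,0],[0.7,0,0,-3,0],[1,0,0,-8,0],[1,0,0,-11,0],[1,0,0,-11,0]]'
cat > mag.py <<'E'
from h import *
import sys
sv={c:snap(c) for c in('scene','top')}
for o in blanks(sv):
    if o[0]: print(o)
a=cv2.resize(sv['scene']['image'][185:285,220:380],(784,490),interpolation=cv2.INTER_CUBIC); cv2.imwrite('pics/%s.png'%sys.argv[1],a)
E
python3 mag.py c4
```

```text
clock: 23.48
tool_pos: [476.3, 303.6, 54.0]
tcp_rot: [0.452, 3.109, 0.0]
ft_force: [0.0, -0.0, 0.7]
finger_gap: 34.0
clock: 24.22
tool_pos: [476.5, 304.2, 54.0]
tcp_rot: [0.452, 3.108, 0.002]
ft_force: [0.4, 5.5, -3.1]
finger_gap: 14.0
clock: 25.48
tool_pos: [477.3, 304.9, 54.0]
tcp_rot: [1.946, 2.466, 0.005]
ft_force: [4.2, 9.1, -6.9]
finger_gap: 13.9
clock: 26.48
tool_pos: [477.7, 304.3, 166.4]
tcp_rot: [1.945, 2.465, 0.007]
ft_force: [0.6, 0.7, -0.4]
finger_gap: 89.4
(np.True_, [463.003, -392.605, 0.096], 2, 144, [88.0, 134.0, 182.0])
(np.True_, [551.231, -279.777, 0.197], 2, 153, [88.0, 136.0, 184.0])
```

View pics/c4.png

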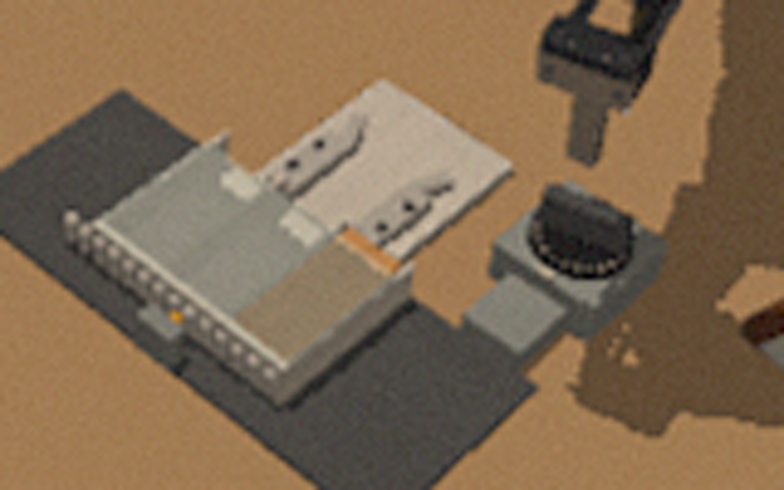

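Same magazine position as at the start: the front post is at scene (265,213) in both, so this is click 5, bay 2 in line. Next blank is at (551,−280).

```bash
python3 -c "
from h import *
rows([506.8,-288,110],0.19)"
```

```text
shift cm [-58.2  -10.68   5.32] twist -87.4 q6 0.33
```

```bash
python3 -m pendant '[[0.8,-58.2,-10.7,1,-87.4],[0.8,-58.2,-10.7,1,-87.4],[0.8,-58.2,-10.7,1,-87.4],[0.8,-58.2,-10.7,1,-87.4],[0.8,-58.2,-10.7,1,-87.4],[0.8,-58.2,-10.7,1,-87.4],[0.8,-58.2,-10.7,1,-87.4],[0.8,-58.2,-10.7,1,-87.4],[0.8,-58.2,-10.7,1,-87.4],[0.8,-58.2,-10.7,1,-87.4]]'; python3 -c "
from h import *
sv={c:snap(c) for c in('scene','top')}
for o in blanks(sv):
    if o[0]: print(o)
rows([506.8,-288,100],0.19)"
```

```text
clock: 27.92
tool_pos: [506.0, -269.7, 152.8]
tcp_rot: [0.301, -3.125, -0.002]
ft_force: [2.0, -0.1, 0.4]
finger_gap: 73.4
(np.True_, [463.962, -395.396, 0.088], 2, 319, [92.0, 140.0, 188.0])
shift cm [ 0.24 -1.93  5.26] twist -0.2 q6 -2.25
```

```bash
python3 -m pendant '[[0.8,0.2,-1.9,3,0],[0.8,0.2,-1.9,5,0],[0.8,0.2,-1.9,5,0],[0.8,0.2,-1.9,10,0],[0.8,0.2,-1.9,13.8,0],[0.8,0.2,-1.9,13.8,0],[0.8,0.2,-1.9,13.8,0],[0,0.2,-1.9,13.8,0],[0,0.2,-1.9,13.8,0],[0,0.2,-1.9,13.8,0]]' 30;  python3 -m pendant '[[0,0,0,0,0],[0,0,0,0,0],[0,0,0,0,0],[0,0,0,0,0],[0,0,0,0,0]]' ;python3 -m pendant '[[0,0,0,-4,0],[0,0,0,-9,0],[0,0,0,-9,0]]' ; python3 - <<'E'
from h import *
p=np.load('st.npy'); 
rows([*place(np.array([[-215,0,0.]]),p)[0,:2],40],p[2])
E
```

```text
clock: 29.38
tool_pos: [508.9, -287.5, 17.3]
tcp_rot: [-0.297, 3.126, -0.001]
ft_force: [-1.4, 1.3, 6.7]
finger_gap: 49.3
clock: 30.0
tool_pos: [509.0, -287.5, 17.3]
tcp_rot: [-0.297, 3.126, -0.001]
ft_force: [-1.2, 1.2, 8.1]
finger_gap: 49.3
clock: 30.38
tool_pos: [510.7, -288.6, 110.1]
tcp_rot: [-0.296, 3.122, -0.006]
ft_force: [-0.2, 0.8, -1.8]
finger_gap: 49.3
shift cm [ 6.79 45.65  6.77] twist 12.4 q6 -2.28
```

```bash
python3 -m pendant '[[0,1,6,0,3],[0,2,12,0,6],[0,3,18,0,9],[0,4,24,0,12.4],[0,5,30,0,12.4],[0,6,36,0,12.4],[0,6.8,42,2,12.4],[0,6.8,45.6,4,12.4],[0,6.8,45.6,6.4,12.4],[0,6.8,45.6,6.4,12.4]]'; python3 -m pendant '[[0,0,0,0,0],[0,0,0,0,0]]';  python3 rel.py rel2 38
```

```text
clock: 31.62
tool_pos: [353.7, 147.4, 40.7]
tcp_rot: [-0.04, -3.137, 0.003]
ft_force: [-0.7, -0.0, -1.5]
finger_gap: 49.5
clock: 31.88
tool_pos: [356.4, 147.6, 42.9]
tcp_rot: [0.044, 3.14, 0.001]
ft_force: [-0.1, 0.9, -0.1]
finger_gap: 49.5
[356.4 147.6  42.9] [ 0.1 -0.3 -0.6] 49.7
tcp in station [-217.2    0.9] yaw err deg 0.0
```

View pics/rel2.png

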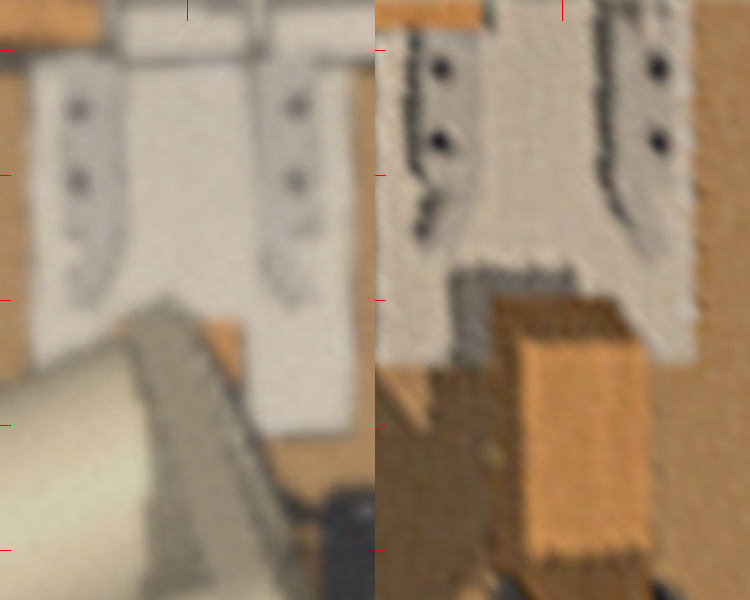

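Blank held straight and in line as before (right edge column 244, rail 254). Sliding it in.

```bash
python3 -m pendant '[[0,0,-0.06,1.3,0],[0,0,-0.06,1.3,0],[0,-1.5,-0.06,1.3,0],[0,-3,-0.06,1.3,0],[0,-4.5,-0.06,1.3,0],[0,-6,-0.06,1.3,0],[0,-7.5,-0.06,1.3,0],[0,-9,-0.06,1.3,0],[0,-9,-0.06,1.3,0]]'; python3 -m pendant '[[0,-1.5,-0.03,0,0],[0,-3,-0.03,0,0],[0,-4.5,-0.03,0,0],[0,-6,-0.03,0,0],[0,-7.5,-0.03,0,0],[0,-7.5,-0.03,0,0]]'; python3 -c "
from h import *
p=np.load('st.npy');rows([*place(np.array([[-15,0,0.]]),p)[0,:2],29],p[2])"
```

```text
clock: 33.1
tool_pos: [447.3, 144.9, 29.3]
tcp_rot: [0.043, 3.14, 0.001]
ft_force: [0.3, 0.1, 0.2]
finger_gap: 49.4
clock: 33.85
tool_pos: [522.3, 142.6, 29.2]
tcp_rot: [0.043, 3.14, 0.0]
ft_force: [1.2, 0.4, 3.4]
finger_gap: 49.9
shift cm [-3.62 -0.04  0.03] twist 0.0 q6 -1.28
```

```bash
python3 -m pendant '[[0,-1,0,0,0],[0,-2,0,0,0],[0,-3,0,0,0],[0,-3.6,0,0,0],[0,-3.6,0,0,0]]'; python3 -m pendant '[[0.8,0,0,0,0],[0.8,0,0,0,0],[0.8,0,0,0,0],[0.8,0,0,-1.5,0],[0.8,0,0,-3.5,0],[0,3,0,-3.5,0],[0,5,0,-3.5,0],[0,5,0,-3.5,0],[0,5,0,-3.5,0],[0,5,0,-3.5,0]]' 20;  python3 -m pendant '[[0,0,0,0,0],[0,0,0,0,0],[0,0,0,0,0],[0,0,0,0,0],[0,0,0,0,0],[0,0,0,2,0],[0,0,0,4,0],[0,0,0,4.4,0],[0,0,0,4.4,0]]'; python3 -m pendant '[[0,-1,0,0,0],[0,-2,0,0,0],[0,-3,0,0,0],[0,-4,0,0,0],[0,-5,0,0,0],[0,-5.4,0,0,0],[0,-5.6,0,0,0],[0,-5.6,0,0,0]]'
```

```text
clock: 34.48
tool_pos: [557.6, 141.6, 29.3]
tcp_rot: [0.043, 3.14, 0.0]
ft_force: [1.2, -0.4, 1.0]
finger_gap: 49.6
clock: 35.72
tool_pos: [507.8, 143.0, 64.6]
tcp_rot: [0.043, 3.14, 0.0]
ft_force: [-0.7, -0.0, -0.6]
finger_gap: 25.4
clock: 36.85
tool_pos: [506.7, 142.9, 20.4]
tcp_rot: [-0.042, -3.141, 0.0]
ft_force: [0.5, -0.0, 0.7]
finger_gap: 0.1
clock: 37.85
tool_pos: [562.7, 141.3, 20.2]
tcp_rot: [-0.042, -3.141, 0.0]
ft_force: [-0.6, 0.8, 0.1]
finger_gap: 0.3
```

```bash
python3 -m pendant '[[0,-0.2,0,0,0],[0,-0.4,0,0,0],[0,-0.5,0,0,0],[0,-0.5,0,0,0]]'; python3 -m pendant '[[0,-0.1,0,0,0],[0,-0.2,0,0,0],[0,-0.2,0,0,0]]'; python3 -m pendant '[[0,-0.1,0,0,0],[0,-0.2,0,0,0],[0,-0.2,0,0,0]]'
```

```text
clock: 38.35
tool_pos: [567.9, 141.2, 20.3]
tcp_rot: [0.042, 3.141, 0.0]
ft_force: [0.5, 0.5, -0.9]
finger_gap: 0.2
clock: 38.72
tool_pos: [568.9, 141.1, 20.2]
tcp_rot: [-0.043, -3.14, 0.0]
ft_force: [-4.6, 1.0, 3.6]
finger_gap: 0.2
clock: 39.1
tool_pos: [569.0, 141.0, 20.0]
tcp_rot: [-0.043, -3.136, 0.001]
ft_force: [-10.9, 0.4, 7.9]
finger_gap: 0.1
```

Hard stop at the same x = 569.0 as blank 1, so blank 2 is home. On to the dial.

```bash
python3 -m pendant '[[0,0.5,0,0,0],[0,3,0,0,0],[0,5,0,-2,0],[0.8,5,0,-8,0],[1,6,5,-14,10],[1,8,11,-14,20],[1,9,14,-14,30],[1,9,16,-14,40],[1,9,16,-14,50],[1,9,16,-14,50]]'; python3 mag.py c5; python3 -c "
from h import *
p=np.load('st.npy');rows([478,304,150],p[2]-np.radians(75))"
```

```text
clock: 40.35
tool_pos: [486.4, 304.0, 160.4]
tcp_rot: [1.363, 2.83, 0.002]
ft_force: [-0.1, -0.2, 0.7]
finger_gap: 68.8
(np.True_, [465.118, -394.448, 0.124], 2, 145, [89.0, 137.0, 186.0])
shift cm [ 0.58 -0.6   1.03] twist 25.2 q6 -0.12
```

View pics/c5.png

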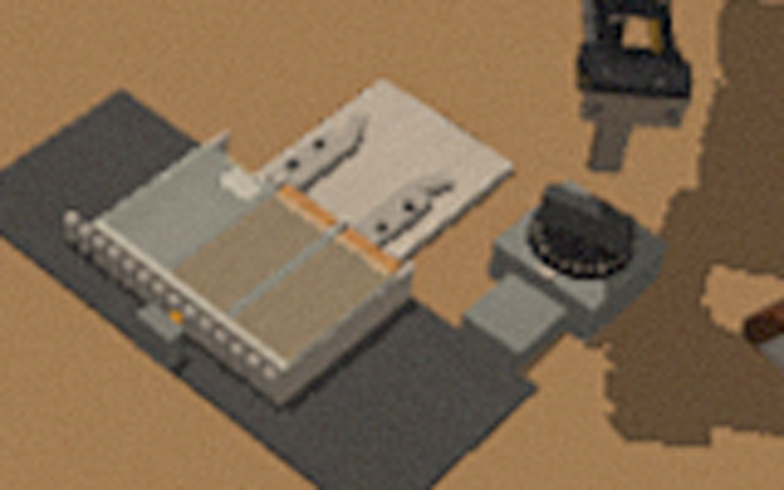

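Both blanks lie equally deep in bays 1 and 2 (orange ends at (365,250) and (310,208)). I align, grip and turn four clicks.

```bash
python3 -m pendant '[[1,0.6,-0.6,1,10],[1,0.6,-0.6,1,20],[1,0.6,-0.6,1,25.2],[1,0.6,-0.6,1,25.2],[1,0.6,-0.6,1,25.2]]'; python3 -c "
from h import *
p=np.load('st.npy');rows([477.7,304,54.2],p[2]-np.radians(75))"
```

```text
clock: 41.18
tool_pos: [477.8, 304.3, 150.3]
tcp_rot: [1.947, 2.465, 0.0]
ft_force: [-0.5, 0.2, 0.4]
finger_gap: 91.8
shift cm [-0.03 -0.01  9.61] twist 0.0 q6 0.33
```

```bash
python3 -m pendant '[[1,0,0,4,0],[1,0,0,8,0],[1,0,0,9.6,0],[1,0,0,9.6,0],[0,0,0,9.6,0],[0,0,0,9.6,0],[0,0,0,9.6,0],[0,0,0,9.6,0],[0,0,0,9.6,0],[0,0,0,9.6,0]]' 25; python3 -m pendant '[[0,0,0,0,0],[0,0,0,0,0],[0,0,0,0,0],[0,0,0,0,0],[0,0,0,0,0],[0,0,0,0,0]]' ; python3 -m pendant '[[0,0,0,0,8],[0,0,0,0,16],[0,0,0,0,24],[0,0,0,0,32],[0,0,0,0,40],[0,0,0,0,48],[0,0,0,0,55],[0,0,0,0,61],[0,0,0,0,61],[0,0,0,0,60]]' ; python3 -m pendant '[[0.45,0,0,0,0],[0.45,0,0,0,0],[0.45,0,0,0,0],[0.7,0,0,0,0],[0.7,0,0,-3,0],[1,0,0,-8,0],[1,0,0,-11,0],[1,0,0,-11,0]]'
python3 mag.py c6
```

```text
clock: 42.42
tool_pos: [477.6, 304.5, 54.3]
tcp_rot: [-1.95, -2.463, 0.0]
ft_force: [0.1, -0.4, 0.2]
finger_gap: 34.1
clock: 43.18
tool_pos: [477.5, 304.4, 54.2]
tcp_rot: [-1.95, -2.463, 0.0]
ft_force: [-0.9, 0.4, 0.3]
finger_gap: 14.1
clock: 44.42
tool_pos: [478.0, 304.3, 54.3]
tcp_rot: [2.918, 1.162, 0.001]
ft_force: [2.2, -2.5, -2.5]
finger_gap: 14.1
clock: 45.42
tool_pos: [479.0, 305.4, 166.7]
tcp_rot: [-2.919, -1.158, -0.007]
ft_force: [-0.8, 0.3, -0.9]
finger_gap: 89.6
(np.True_, [463.883, -392.171, 0.135], 2, 135, [88.0, 135.0, 183.0])
```

View pics/c6.png

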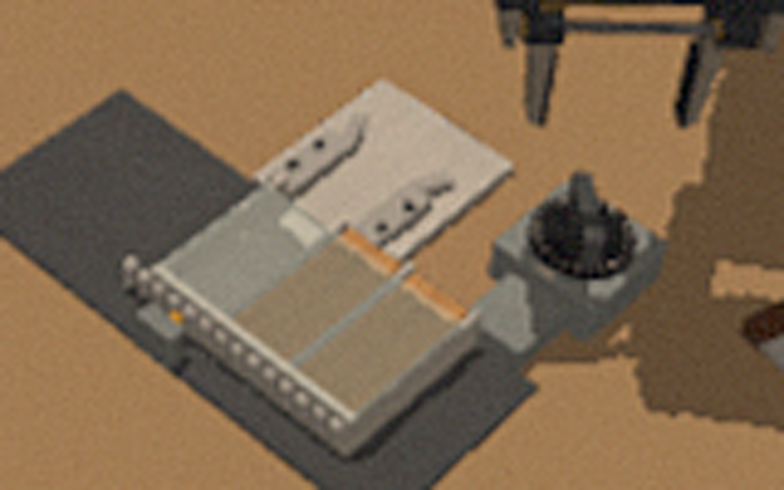

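Magazine moved exactly one bay: bay 3 in line, both blanks still home. The last blank is at (464,−394).

```bash
python3 -c "
from h import *
rows([419.5,-398.9,150],0.115)"
```

```text
shift cm [-52.33  47.26   1.38] twist 36.7 q6 1.38
```

```bash
python3 -m pendant '[[0.8,-52.3,47.3,1.4,36.7],[0.8,-52.3,47.3,1.4,36.7],[0.8,-52.3,47.3,1.4,36.7],[0.8,-52.3,47.3,1.4,36.7],[0.8,-52.3,47.3,1.4,36.7],[0.8,-52.3,47.3,1.4,36.7],[0.8,-52.3,47.3,1.4,36.7],[0.8,-52.3,47.3,1.4,36.7],[0.8,-52.3,47.3,1.4,36.7],[0.8,-52.3,47.3,1.4,36.7]]'; python3 -c "
from h import *
sv={c:snap(c) for c in('scene','top')}
for o in blanks(sv):
    if o[0]: print(o)
rows([419.5,-398.9,14],0.115)"
```

```text
clock: 46.88
tool_pos: [426.2, -320.1, 150.5]
tcp_rot: [-3.135, -0.179, 0.002]
ft_force: [1.3, -0.3, 0.4]
finger_gap: 73.7
shift cm [-1.53  7.93 13.62] twist -0.2 q6 0.81
```

```bash
python3 -m pendant '[[0.8,-1.5,5,0,0],[0.8,-1.5,7.9,0,0],[0.8,-1.5,7.9,3,0],[0.8,-1.5,7.9,3,0]]'; python3 -c "
from h import *
s=snap('scene')
print([(round(d['score'],2),np.round(d['position']).tolist(),int(d['region'].sum())) for d in viewer.silhouettes('blank1','scene')],w2px(s,[[464,-393.7,13]]))
rows([419.5,-398.9,14],0.115)"
```

```text
clock: 47.58
tool_pos: [420.1, -395.7, 119.4]
tcp_rot: [-3.132, -0.181, 0.006]
ft_force: [0.0, -0.4, 0.2]
finger_gap: 73.3
[(0.78, [209.0, 152.0], 331), (0.74, [269.0, 166.0], 404), (0.63, [185.0, 138.0], 256), (0.52, [245.0, 140.0], 230)] [[207.70143325 151.78532388]]
shift cm [-0.2   0.18 10.77] twist 0.0 q6 0.7
```

```bash
python3 -m pendant '[[0.8,0,0.2,4,0],[0.8,0,0.2,8,0],[0.8,0,0.2,10.7,0],[0.8,0,0.2,10.7,0],[0.8,0,0.2,10.7,0],[0,0,0.2,10.7,0],[0,0,0.2,10.7,0],[0,0,0.2,10.7,0],[0,0,0.2,10.7,0],[0,0,0.2,10.7,0]]' 30;  python3 -m pendant '[[0,0,0,0,0],[0,0,0,0,0],[0,0,0,0,0]]' ;python3 -m pendant '[[0,0,0,-4,0],[0,0,0,-9,0],[0,0,0,-9,0]]' ; python3 - <<'E'
from h import *
p=np.load('st.npy'); 
rows([*place(np.array([[-215,0,0.]]),p)[0,:2],42],p[2])
E
```

```text
clock: 48.92
tool_pos: [421.9, -400.7, 15.6]
tcp_rot: [3.136, 0.179, 0.001]
ft_force: [-0.9, 1.2, 6.5]
finger_gap: 50.0
clock: 49.3
tool_pos: [421.8, -400.8, 15.6]
tcp_rot: [3.136, 0.179, 0.001]
ft_force: [-0.8, 2.2, 6.7]
finger_gap: 49.3
clock: 49.68
tool_pos: [423.5, -402.5, 108.6]
tcp_rot: [3.131, 0.179, 0.007]
ft_force: [0.3, -0.6, -1.9]
finger_gap: 49.7
shift cm [ -0.22 -55.34   6.37] twist 8.2 q6 0.69
```

```bash
python3 -m pendant '[[0,0,-6,0,2],[0,0,-12,0,4],[0,0,-18,0,6],[0,0,-24,0,8.2],[0,0,-30,0,8.2],[0,0,-36,0,8.2],[0,-0.2,-42,0,8.2],[0,-0.2,-48,0,8.2],[0,-0.2,-54,2,8.2],[0,-0.2,-55.3,4,8.2]]'; python3 -m pendant '[[0,0,0,2,0],[0,0,0,2.2,0],[0,0,0,2.2,0]]';  python3 rel.py rel3 38;python3 -c "
from h import *
p=np.load('st.npy');rows([*place(np.array([[-215,0,0.]]),p)[0,:2],42],p[2])"
```

```text
clock: 50.92
tool_pos: [355.7, 151.4, 64.0]
tcp_rot: [-3.141, 0.039, -0.001]
ft_force: [-0.3, -0.3, -1.3]
finger_gap: 49.5
clock: 51.3
tool_pos: [356.3, 148.2, 42.8]
tcp_rot: [3.141, -0.046, -0.001]
ft_force: [0.3, -0.1, -0.8]
finger_gap: 49.6
[356.9 148.4  43.3] [-0.1  1.1 -2. ] 49.5
tcp in station [-216.7    1.6] yaw err deg -0.09
shift cm [0.17 0.16 0.13] twist -0.1 q6 1.99
```

View pics/rel3.png

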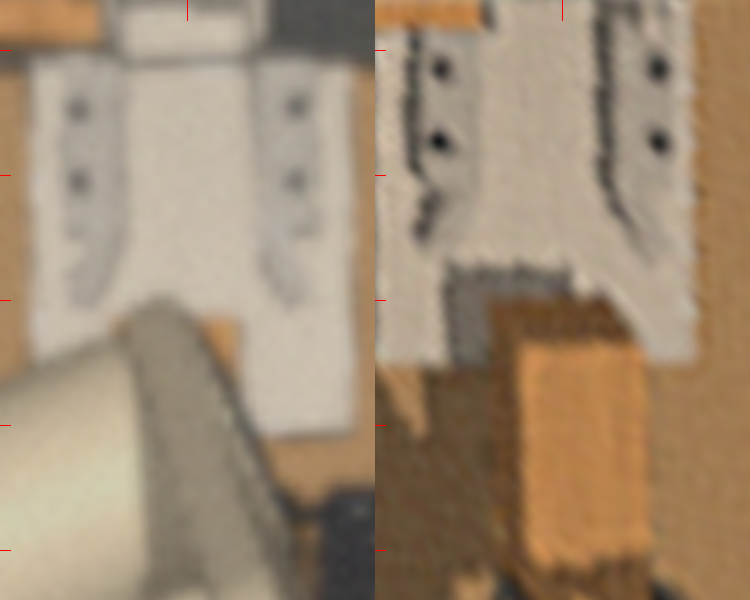

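In line, with the front turned about 1° to the left (right edge column 240). I correct that and slide in.

```bash
python3 -m pendant '[[0,0,0.16,1.5,0.7],[0,0,0.16,1.5,0.7],[0,1.5,0.16,1.5,0.7],[0,3,0.16,1.5,0.7],[0,4.5,0.16,1.5,0.7],[0,6,0.16,1.5,0.7],[0,7.5,0.16,1.5,0.7],[0,9,0.16,1.5,0.7],[0,9,0.16,1.5,0.7]]'; python3 -c "
from h import *
p=np.load('st.npy');rows([*place(np.array([[-15,0,0.]]),p)[0,:2],28],p[2])"
```

```text
clock: 52.52
tool_pos: [447.8, 144.5, 27.9]
tcp_rot: [-3.141, 0.065, -0.001]
ft_force: [0.4, -0.4, -1.0]
finger_gap: 49.8
shift cm [11.08 -0.12 -0.  ] twist -0.8 q6 1.92
```

```bash
python3 -m pendant '[[0,1.5,-0.02,0,0],[0,3,-0.04,0,0],[0,4.5,-0.06,0,-0.4],[0,6,-0.08,0,-0.4],[0,7.5,-0.1,0,-0.4],[0,7.5,-0.1,0,-0.4]]'; python3 -m pendant '[[0,1,-0.01,0,0],[0,2,-0.01,0,0],[0,3,-0.02,0,0],[0,3.6,-0.02,0,0],[0,3.6,-0.02,0,0]]'
```

```text
clock: 53.28
tool_pos: [522.8, 142.3, 27.9]
tcp_rot: [-3.141, 0.054, -0.002]
ft_force: [0.6, 0.2, -0.9]
finger_gap: 49.7
clock: 53.9
tool_pos: [557.8, 141.3, 27.8]
tcp_rot: [-3.141, 0.054, -0.0]
ft_force: [-0.5, -0.0, -0.5]
finger_gap: 49.6
```

```bash
python3 -m pendant '[[0.8,0,0,0,0],[0.8,0,0,0,0],[0.8,0,0,0,0],[0.8,0,0,-1.5,0],[0.8,0,0,-3.5,0],[0,-3,0,-3.5,-0.3],[0,-5,0,-3.5,-0.3],[0,-5,0,-3.5,-0.3],[0,-5,0,-3.5,-0.3],[0,-5,0,-3.5,-0.3]]' 20;  python3 -m pendant '[[0,0,0,0,0],[0,0,0,0,0],[0,0,0,0,0],[0,0,0,0,0],[0,0,0,0,0],[0,0,0,2,0],[0,0,0,4,0],[0,0,0,4.3,0],[0,0,0,4.3,0]]'; python3 -m pendant '[[0,1,0,0,0],[0,2,0,0,0],[0,3,0,0,0],[0,4,0,0,0],[0,5,0,0,0],[0,5.4,0,0,0],[0,5.6,0,0,0],[0,5.6,0,0,0]]';python3 -m pendant '[[0,0.2,0,0,0],[0,0.4,0,0,0],[0,0.5,0,0,0],[0,0.5,0,0,0]]'
```

```text
clock: 55.15
tool_pos: [508.5, 143.1, 63.1]
tcp_rot: [-3.141, 0.045, -0.002]
ft_force: [-0.2, 0.0, -0.1]
finger_gap: 25.8
clock: 56.28
tool_pos: [507.5, 143.0, 20.1]
tcp_rot: [3.141, -0.045, -0.0]
ft_force: [0.9, -0.2, 0.6]
finger_gap: 0.6
clock: 57.28
tool_pos: [563.4, 141.4, 19.8]
tcp_rot: [3.141, -0.045, 0.0]
ft_force: [-0.1, -0.0, -0.7]
finger_gap: 0.6
clock: 57.78
tool_pos: [568.6, 141.3, 19.9]
tcp_rot: [-3.141, 0.045, -0.0]
ft_force: [-1.1, -0.1, 0.3]
finger_gap: 0.5
```

```bash
python3 -m pendant '[[0,0.1,0,0,0],[0,0.2,0,0,0],[0,0.2,0,0,0]]'; python3 -m pendant '[[0,0.1,0,0,0],[0,0.2,0,0,0],[0,0.2,0,0,0]]'; python3 -m pendant '[[0,-1,0,0,0],[0,-3,0,0,0],[0,-5,0,-2,0],[0.8,-5,0,-8,0],[1,-6,-5,-14,-10],[1,-8,-11,-14,-20],[1,-9,-14,-14,-30],[1,-9,-16,-14,-40],[1,-9,-16,-14,-45],[1,-9,-16,-14,-45]]'; python3 mag.py c7; python3 -c "
from h import *
p=np.load('st.npy');rows([477.7,304,150],p[2]-np.radians(135))"
```

```text
clock: 58.15
tool_pos: [569.0, 141.1, 19.7]
tcp_rot: [3.141, -0.045, -0.004]
ft_force: [-5.6, -0.4, 4.4]
finger_gap: 0.6
clock: 58.52
tool_pos: [569.1, 141.0, 19.5]
tcp_rot: [3.14, -0.046, -0.01]
ft_force: [-10.9, 1.3, 9.4]
finger_gap: 0.6
clock: 59.78
tool_pos: [487.0, 304.0, 159.9]
tcp_rot: [2.919, 1.16, 0.001]
ft_force: [0.5, -0.5, -0.3]
finger_gap: 68.4
shift cm [-0.64 -0.7   0.99] twist -0.2 q6 1.37
```

View pics/c7.png

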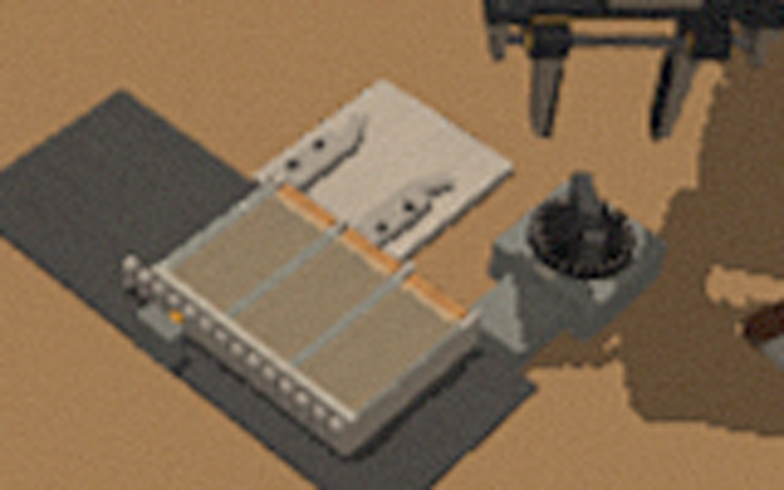

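All three blanks are home and level (stop at x = 569.1). Now two clicks clockwise.

```bash
python3 -m pendant '[[1,-0.6,-0.7,3,0],[1,-0.6,-0.7,5,0],[1,-0.6,-0.7,9,0],[1,-0.6,-0.7,10.6,0],[1,-0.6,-0.7,10.6,0],[0,-0.6,-0.7,10.6,0],[0,-0.6,-0.7,10.6,0],[0,-0.6,-0.7,10.6,0],[0,-0.6,-0.7,10.6,0],[0,-0.6,-0.7,10.6,0]]' 25; python3 -m pendant '[[0,0,0,0,0],[0,0,0,0,0],[0,0,0,0,0],[0,0,0,0,0],[0,0,0,0,0],[0,0,0,0,0],[0,0,0,0,0]]' ; python3 -m pendant '[[0,0,0,0,8],[0,0,0,0,16],[0,0,0,0,24],[0,0,0,0,31],[0,0,0,0,31],[0,0,0,0,30],[0,0,0,0,30]]' ; python3 -m pendant '[[0.45,0,0,0,0],[0.45,0,0,0,0],[0.45,0,0,0,0],[0.7,0,0,0,0],[0.7,0,0,-3,0],[1,0,0,-8,0],[1,0,0,-13,0],[1,-5,0,-15,0],[1,-12,0,-15,0],[1,-12,0,-15,0]]'
python3 mag.py c8
```

```text
clock: 61.22
tool_pos: [477.9, 304.7, 54.0]
tcp_rot: [-2.919, -1.16, -0.0]
ft_force: [-0.3, 0.6, -0.6]
finger_gap: 43.6
clock: 62.1
tool_pos: [478.1, 304.4, 53.9]
tcp_rot: [2.919, 1.16, 0.0]
ft_force: [4.2, -4.5, -0.7]
finger_gap: 13.7
clock: 62.98
tool_pos: [478.2, 304.1, 53.9]
tcp_rot: [3.119, 0.366, 0.001]
ft_force: [4.6, -5.7, -1.0]
finger_gap: 13.7
clock: 64.22
tool_pos: [357.7, 275.6, 203.8]
tcp_rot: [3.12, 0.367, -0.002]
ft_force: [0.8, 0.4, -0.4]
finger_gap: 91.6
```

View pics/c8.png

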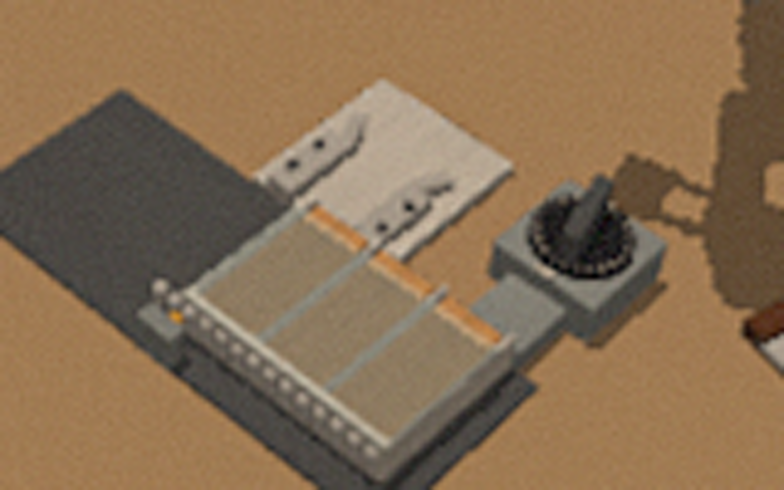

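The magazine moved on half a bay (corner post from (130,265) to (160,287); four clicks earlier moved it 58 px, and this is half that). All three blanks are level and home, and the robot is clear. Handing in.

```bash
python3 -m pendant '[[1,0,0,0,0],[1,0,0,0,0]]'; python3 -c "
from plant import ticket; print(ticket.finish_job())"
```

```text
clock: 64.68
tool_pos: [361.8, 277.1, 203.6]
tcp_rot: [3.12, 0.364, -0.001]
ft_force: [0.3, -0.6, -1.1]
finger_gap: 91.8
the job is handed in; nothing more can be done
None
```

The job is handed in: all three loose pine blanks are loaded in bays 1, 2 and 3. I turned the dial from click 5 to 1, loaded bay 1, then went four clicks to 5, four to 9 and two to 11 for the lock. It took about 65 s of the 210 s allowed, and no verdict was reported.

**Blanks:** each push met a hard stop at the same tool position (x = 569.0 to 569.1 mm, about 11–15 N). The last picture shows the three ends level in their bays.

**Dial and magazine:** the last picture shows the magazine half a bay on, about half the shift of a four-click turn. The gripper is open and clear of everything. I judged the clicks from the magazine's position in the pictures, since the dial angle cannot be read directly.

**Bystanders:** I moved nothing near the stack, the glue bottle or the try square, but I did not measure their positions again at the end.

**Checks that disagreed:**
- The two cameras put the station about 5 to 6 mm apart. I settled it by comparing the held blank with the guide, and by the push contact.
- One refit of the station was spoiled because the arm hid part of it; I discarded that refit.

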